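# Snap the orange-capped tube into the mixer clip

## Robot

A 6-joint arm with a two-finger parallel gripper is mounted at the origin on a cart in front of the work surface, level with it; the furniture and walls round the work are solid. World frame = base frame: x ahead of the robot, y to its left, z up, the work surface at z = 0. Lengths are in m, angles in rad, forces in N, time in s.
With the tool pointing down it reaches from about 0.2 to 0.875 m from the base axis. Payload 3.4 kg.
Tool frame: the origin (TCP) lies midway between the tips of the shut fingers; the grasp point (between the pads) lies behind it (env.pinch_z is the z of the grasp point in the tool frame, in m); z points along the fingers, y is the direction in which the jaws open and shut (so a half turn about z gives the same grasp; the last joint's range is limited). The gripper opens to 94 mm and grips with 3 to 60 N. Pads are 16 mm wide; open, the fingers measure 119 mm over their backs; the gripper's body (75 mm by 177 mm) begins 78 mm behind the grasp point.
Start: joints at [-1.261, 0.276, 1.505, -0, 1.361, -0.121], TCP at [0.24, -0.523, 0.205] pointing down, gripper open.
Joint ranges: [-2.89, 2.89], [-0.75, 2.08], [0.22, 2.7], [-1.18, 4.32], [0.11, 2.71], [-2.7, 2.7]. Speed limits (rad/s): [2.57, 2.57, 3.14, 3.14, 3.14, 3.14].

## Interface

Orientations are given as a 3x3 rotation matrix whose columns are the frame's x, y, z axes.
In Python, from cell import env gives the robot as it stands. The module is installed in compiled form; this text tells all that it offers.
- The arm moves only by the shell command python3 -m inch 'ROWS' [FORCE]. ROWS is JSON, a list of rows, each a list of 3 entries, a list of its own where there are three numbers: the shift along the tool's x, y, z in cm, then the turn, a rotation vector about the tool's x, y, z in rad, then the closure, from -1 (fully open) to 1 (shut), so that 0 is half open. In form: [[[dx, dy, dz], [wx, wy, wz], gripper], ...]. A call has exactly 5 rows; each row shifts and turns the commanded pose from where the row before left it, along the tool's axes as they then stand; what a row does not reach is not made up. A row lasts 1/8 s, in which the tool goes at most 62.5 mm and 10.7 degrees, less where a joint would pass 70% of its speed; a pose out of reach is approached as far as the arm can. A call is refused whole if a number of a shift passes 6.25 or a number of a turn 0.188, either way. A call with a gripper value outside its range is refused whole. The fingers move at their own pace and stop on an object; FORCE is the grip in N (left out, the last holds). Time passes only in rows, so rows that do not move let the fingers close, or fill a call up. It gives the time, the measured TCP pose, the force and the opening at its end, in the units of the state.
- env.sense(): the state, without advancing time (a new reading comes with each control period).
- env.snapshot(name): name is "scene" or "top" or "wrist"; returns a dict with "image" (384x512x3 uint8, red, green, blue), "fx", "fy", "cx", "cy" (pixels), "T" (4x4, takes a point from camera to world coordinates). Camera axes: x right, y up, looking along -z (the intrinsics and any distortion apply to the point x, -y, -z); pixel columns grow to the right and rows downward; lengths in m; the calibration is good to about 2 mm. A picture is of the moment at which its call begins. There is no depth.
- env.finish_job(): hands the job in, once; it reports no verdict.
Trained networks look in a picture, given as the dict that the camera call returned (one of the last four; its "shot" number tells which), for a name from the list of things; names that differ only in an ending like _2 or _b are one class to them, and where a whole thing is asked for, a point or a joint stands for the part that bears it (a point fixed in the world has none). Each returns a list of dicts, best first, with "confidence" (0 to 1); they miss things now and then, are a little off and sometimes report something else, mostly with a low value. They report only what shows in the picture. A call takes as long as a camera call. They do not tell look-alikes from the thing itself.
- env.spot_in(picture, thing): "uv" ([column, row] in pixels, amid what is visible of it).
The state is a dict: "clock": time; "joint_positions": joint angles; "dq": joint speeds; "joint_torque": joint torques, N m; "ee_pos": TCP position; "tcp_rot": TCP orientation; "force": force on the tool from outside, world axes, zero at the start; "moment": the same for the moment, N m; "gripper_width": finger opening in m.
Only numpy, scipy, OpenCV 4.12 (cv2) and the standard library are available. Lean on these libraries where they do the work, as an engineer would, in place of code of your own. Each camera call takes 0.05 s, during which the arm holds its last target.

## Task

Take the tube with the orange cap from the blue rest and press it down, lying flat, into the orange spring clip on the mixer until it snaps fully home; stop pushing then, so that the tube is not crushed, and let go. The cap may point either way. Leave the other two tubes on the rest.

Things in the scene. Friction and masses are not known exactly. Their poses are not given: they have to be found in the camera images.
- orange_tube (a point): screw-cap tube, ORANGE cap, lying level in one of three grooves of the blue rest, axis 40 mm above the table. Body 15 mm in diameter, 92 mm long; cap 18 mm by 14 mm; 20 g. Point: on the axis at mid-body, 46 mm from its foot; grip here, across. Its z axis runs along the tube to the cap. The rest holds it 30 mm either side (strips 8 mm wide, below its axis); base plate 8 mm high.
- clip_seat (a point): seat of the orange spring clip on the white mixer: mid-body of the tube lies here when home, 96 mm above the table, 38 mm above the metal platform. x: line of the tube; z: up. Jaw pairs 30 mm either side along x, 54 mm free between for fingers; tips 18 mm above the seat. Pushed down, the tube meets them 13 mm up, peaks at 7 to 13 N near 9 mm, then snaps onto a hard saddle and stays. It cracks over 45 N.
- blue_tube (a point): identical tube with a BLUE cap in another groove of the rest (grooves parallel, 64 mm apart), to be left alone; point and axes as for the orange one
- green_tube (a point): identical tube with a GREEN cap in another groove of the rest, to be left alone; point and axes as for the orange one
Mind the look-alikes: they are no part of the job. What is shaped like the part that bears clip_seat but brown or red is not meant.

How it is judged:
At the end, for the whole second after the job is handed in: The orange-capped tube lies at rest in the clip, released: the middle of its body within 5 mm in height, 6 mm sideways and 13 mm lengthwise of the seat point, its axis within 10 degrees of the clip's line (either way round); the blue- and green-capped tubes are within 20 mm of where they lay (z of orange_tube in the frame of clip_seat between -0.005 and 0.005 m and y of orange_tube in the frame of clip_seat between -0.006 and 0.006 m and x of orange_tube in the frame of clip_seat between -0.013 and 0.013 m and angle between the z axis of orange_tube and the x axis of clip_seat, either way round below 0.17 rad and linear speed of orange_capped below 0.02 m/s and distance of each of blue_tube, green_tube from where it was at the start of the episode below 0.02 m); the robot touches nothing.
It fails at once if the orange-capped tube is pushed into the clip with more than 45 N (contact force between orange_capped and mixer above 45 N).
It fails at once if the blue-capped tube is moved by more than 20 mm (distance of blue_tube from where it was at the start of the episode above 0.02 m).
It fails at once if the green-capped tube is moved by more than 20 mm (distance of green_tube from where it was at the start of the episode above 0.02 m).
It also fails if it takes over 40 s, if anything falls off the work surface, if the arm or the gripper's body presses on something with over 40 N, if the wrist force passes 120 N, or if a joint passes its speed limit or range.

## Working session

There is one attempt and no reset: what is moved stays moved. The work goes in short steps, Python scripts to look and compute and a shell command to move; the robot and the scene stay as the last step left them, time stands still between calls to the robot, and variables do not carry over. Pictures are saved under pics/ and viewed, and the job is handed in when it is done.

```bash
mkdir -p pics; cat > h.py <<'E'
import numpy as np, cv2
from cell import env
def save(p,name): cv2.imwrite('pics/'+name+'.png',cv2.cvtColor(p['image'],cv2.COLOR_RGB2BGR))
def ray(p,uv):
    d=np.array([(uv[0]-p['cx'])/p['fx'],-(uv[1]-p['cy'])/p['fy'],-1.])
    T=np.array(p['T']); return T[:3,3],T[:3,:3]@d
def at(p,uv,z):
    o,d=ray(p,uv); return o+d*(z-o[2])/d[2]
def proj(p,X):
    T=np.array(p['T']); c=T[:3,:3].T@(np.array(X)-T[:3,3]); return np.array([p['cx']+p['fx']*c[0]/-c[2],p['cy']-p['fy']*c[1]/-c[2]])
E
python3 - <<'E'
from h import *
np.set_printoptions(precision=4,suppress=True)
s=env.sense(); print(s['ee_pos'],s['tcp_rot'],s['force'],s['gripper_width'],env.pinch_z)
for n in ['scene','top']:
    p=env.snapshot(n); save(p,n+'0'); print(n,{k:v for k,v in p.items() if k!='image'})
    for t,z in [('orange_tube',.04),('blue_tube',.04),('green_tube',.04),('clip_seat',.096)]:
        for r in env.spot_in(p,t): print(t,r,at(p,r['uv'],z))
E
```

```text
[ 0.2399 -0.5219  0.2046] [[ 0.9086  0.4176 -0.0006]
 [ 0.4176 -0.9086  0.0017]
 [ 0.0002 -0.0018 -1.    ]] [-0.2108  0.4377  0.6459] 0.09396766853484334 -0.0188
scene {'fx': 359.20260917087484, 'fy': 359.20260917087484, 'cx': 252.3360151304998, 'cy': 186.24798392219034, 'T': array([[-0.7947,  0.2515, -0.5524, -0.2018],
       [-0.6066, -0.3605,  0.7086,  0.7052],
       [-0.0209,  0.8982,  0.4391,  0.6606],
       [ 0.    ,  0.    ,  0.    ,  1.    ]]), 'shot': 1}
orange_tube {'uv': [160.9, 260.7], 'confidence': 0.52} [0.5015 0.2252 0.04  ]
blue_tube {'uv': [173.5, 245.7], 'confidence': 0.73} [0.5274 0.1563 0.04  ]
green_tube {'uv': [190.2, 232.7], 'confidence': 0.71} [0.5378 0.0785 0.04  ]
clip_seat {'uv': [274.6, 180.2], 'confidence': 0.96} [ 0.4719 -0.2936  0.096 ]
clip_seat {'uv': [252.4, 207.5], 'confidence': 0.82} [ 0.4146 -0.0833  0.096 ]
clip_seat {'uv': [329.4, 165.2], 'confidence': 0.82} [ 0.3711 -0.5367  0.096 ]
top {'fx': 347.80622197371173, 'fy': 347.80622197371173, 'cx': 251.45367575353146, 'cy': 190.82928091467232, 'T': array([[ 0.0069,  0.9839, -0.1785,  0.2676],
       [-0.9999,  0.0084,  0.0073, -0.2211],
       [ 0.0087,  0.1785,  0.9839,  1.406 ],
       [ 0.    ,  0.    ,  0.    ,  1.    ]]), 'shot': 2}
orange_tube {'uv': [139.6, 189.4], 'confidence': 0.53} [0.5175 0.2143 0.04  ]
orange_tube {'uv': [238.8, 195.6], 'confidence': 0.22} [ 0.4957 -0.1811  0.04  ]
blue_tube {'uv': [156.1, 187.4], 'confidence': 0.43} [0.5261 0.1492 0.04  ]
clip_seat {'uv': [366.4, 207.6], 'confidence': 0.57} [ 0.4442 -0.6688  0.096 ]
clip_seat {'uv': [301.0, 189.8], 'confidence': 0.56} [ 0.5109 -0.4209  0.096 ]
```

```bash
python3 - <<'E'
import cv2
for n in ['scene0','top0']:
    i=cv2.imread(f'pics/{n}.png'); cv2.imwrite(f'pics/{n}b.png',cv2.resize(i,(800,600),interpolation=cv2.INTER_CUBIC))
E
```

```text
(no output)
```

View pics/scene0b.png

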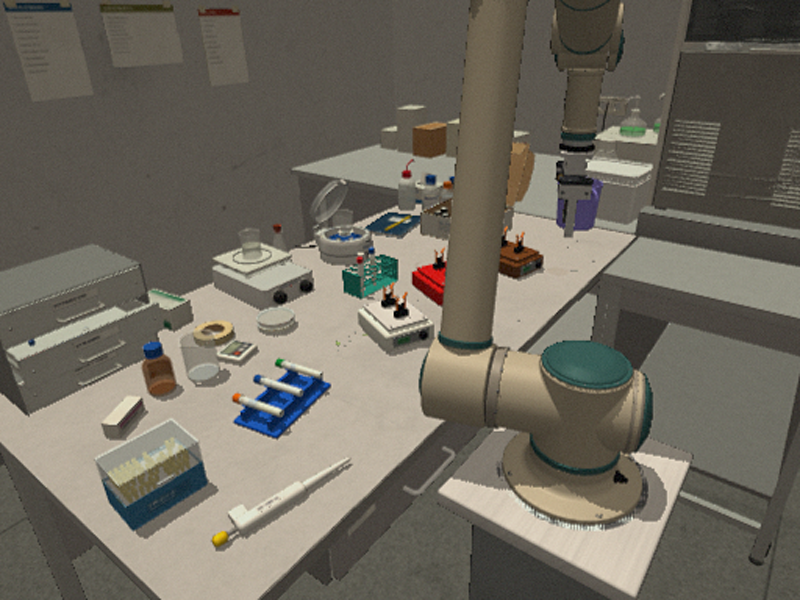

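View pics/top0b.png

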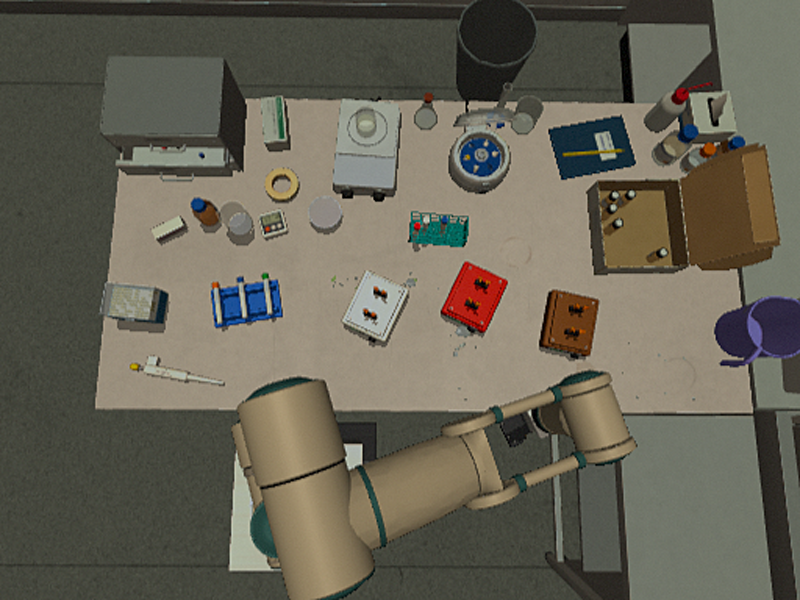

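The scene view shows three tubes at (160,260), (173,246) and (190,233) with orange, blue and green caps. The mixers are white at (252,207), red at (275,180) and brown at (329,165). In the top view the white mixer is at (240,195) and the orange tube is leftmost on the rest at (139,189). The orange-capped tube and the white mixer fit the description. I'll confirm both in enlarged crops.

```bash
python3 - <<'E'
import cv2,numpy as np
i=cv2.imread('pics/top0.png'); 
a=cv2.resize(i[170:220,125:275],(798,266),interpolation=cv2.INTER_CUBIC)
j=cv2.imread('pics/scene0.png')
b=cv2.resize(j[175:285,140:290],(450,330),interpolation=cv2.INTER_CUBIC)
b=np.pad(b,((0,0),(0,348),(0,0)))
cv2.imwrite('pics/crop0.png',np.vstack([a,b]))
E
```

```text
(no output)
```

View pics/crop0.png

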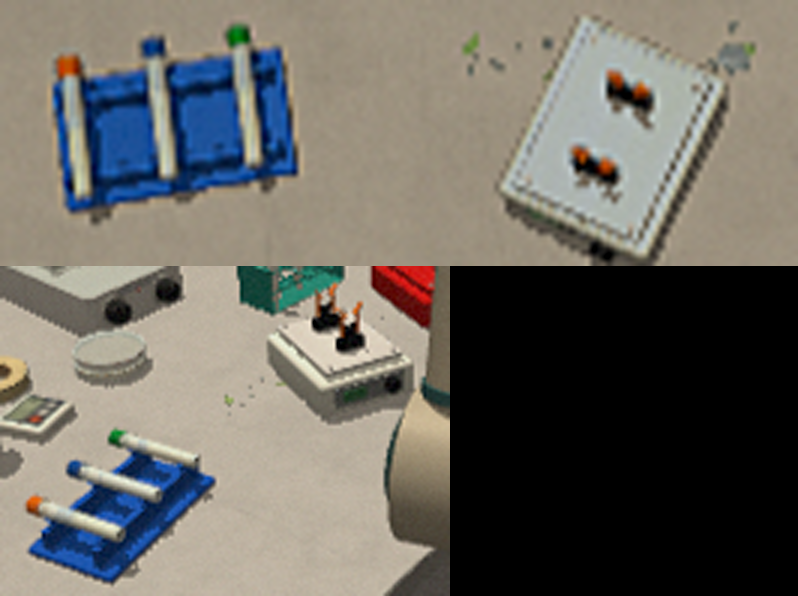

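The crop confirms the orange cap is on the leftmost tube, and the orange-tipped jaw pairs are on the white mixer. Next I'll compute coarse poses.

```bash
python3 - <<'E'
from h import *
np.set_printoptions(precision=4,suppress=True)
p=env.snapshot('top')
f=lambda x,y:(125+x/5.32-.4,170+y/5.32-.4)
for a,b,z in [((67,57),(84,196),.04),((150,38),(168,178),.04),((237,27),(255,165),.04),((630,88),(596,160),.11)]:
    A=at(p,f(*a),z);B=at(p,f(*b),z);d=A-B
    print(A,B,(A+B)/2,np.linalg.norm(d),np.degrees(np.arctan2(d[1],d[0])))
p=env.snapshot('wrist'); save(p,'w0'); R=np.array(env.sense()['tcp_rot']);T=np.array(p['T'])
print('cam in tool',R.T@(T[:3,3]-env.sense()['ee_pos']),R.T@T[:3,:3],p['fx'])
E
```

```text
[0.5543 0.2263 0.04  ] [0.4491 0.2068 0.04  ] [0.5017 0.2165 0.04  ] 0.1070423817438991 10.482370485106104
[0.5695 0.1648 0.04  ] [0.4631 0.1453 0.04  ] [0.5163 0.1551 0.04  ] 0.10820757271460897 10.369569509772447
[0.5786 0.0998 0.04  ] [0.4734 0.0812 0.04  ] [0.526  0.0905 0.04  ] 0.10683860510355651 10.00087995200649
[ 0.5206 -0.1986  0.11  ] [ 0.4684 -0.1752  0.11  ] [ 0.4945 -0.1869  0.11  ] 0.05720911646635713 -24.245438692825324
cam in tool [ 0.0695  0.0003 -0.1792] [[-0.0004  0.9698  0.2437]
 [ 1.      0.0002  0.0009]
 [ 0.0008  0.2437 -0.9698]] 321.8808093451327
```

View pics/w0.png

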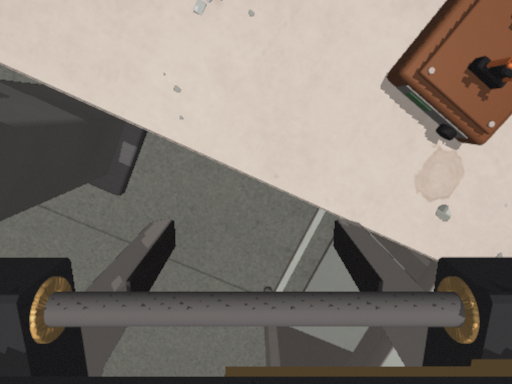

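```bash
cat >> h.py <<'E'
from scipy.spatial.transform import Rotation as Ro
np.set_printoptions(precision=4,suppress=True)
def plan(target,yawdeg,n=5,start=None):
    s=env.sense(); p=np.array(s['ee_pos']);R=np.array(s['tcp_rot'])
    y=np.radians(yawdeg); G=np.array([[np.cos(y),np.sin(y),0],[np.sin(y),-np.cos(y),0],[0,0,-1.]])
    w=Ro.from_matrix(R.T@G).as_rotvec()
    for i in range(n):
        Ri=R@Ro.from_rotvec(w*i/n).as_matrix()
        print('shift',np.round(Ri.T@(np.array(target)-p)/n*100,2),'turn',np.round(w/n,3))
E
python3 - <<'E'
from h import *
plan([.458,-.17,.25],-24.2,10)
E
```

```text
shift [ 3.45 -2.29 -0.45] turn [ 0.    -0.     0.085]
shift [ 3.24 -2.58 -0.45] turn [ 0.    -0.     0.085]
shift [ 3.01 -2.85 -0.45] turn [ 0.    -0.     0.085]
shift [ 2.76 -3.09 -0.45] turn [ 0.    -0.     0.085]
shift [ 2.49 -3.32 -0.45] turn [ 0.    -0.     0.085]
shift [ 2.19 -3.52 -0.45] turn [ 0.    -0.     0.085]
shift [ 1.89 -3.69 -0.45] turn [ 0.    -0.     0.085]
shift [ 1.56 -3.84 -0.45] turn [ 0.    -0.     0.085]
shift [ 1.23 -3.96 -0.44] turn [ 0.    -0.     0.085]
shift [ 0.89 -4.05 -0.44] turn [ 0.    -0.     0.085]
```

```bash
python3 -m inch '[[[3.45,-2.3,-0.5],[0,0,0.085],0],[[3.25,-2.6,-0.5],[0,0,0.085],0],[[3.0,-2.85,-0.45],[0,0,0.085],0],[[2.75,-3.1,-0.45],[0,0,0.085],0],[[2.5,-3.3,-0.45],[0,0,0.085],0]]' 50
python3 -m inch '[[[2.2,-3.5,-0.45],[0,0,0.085],0],[[1.9,-3.7,-0.45],[0,0,0.085],0],[[1.55,-3.85,-0.45],[0,0,0.085],0],[[1.25,-3.95,-0.45],[0,0,0.085],0],[[0.9,-4.05,-0.45],[0,0,0.085],0]]'
python3 - <<'E'
from h import *
p=env.snapshot('wrist'); save(p,'w1'); s=env.sense(); print(s['ee_pos'],s['tcp_rot'],s['force'],s['gripper_width'],s['dq'])
for r in env.spot_in(p,'clip_seat'): print(r,at(p,r['uv'],.096))
np.save('T1.npy',p['T'])
E
```

```text
clock: 1.23
ee_pos: [0.3494, -0.3448, 0.2293]
tcp_rot: [[1.0, 0.003, 0.0], [0.003, -1.0, -0.0], [0.0, 0.0, -1.0]]
force: [-0.1, 0.3, 0.3]
gripper_width: 0.0487
clock: 1.85
ee_pos: [0.4584, -0.1683, 0.2518]
tcp_rot: [[0.912, -0.41, 0.001], [-0.41, -0.912, -0.0], [0.001, 0.0, -1.0]]
force: [-0.1, -1.2, -0.6]
gripper_width: 0.0469
[ 0.4609 -0.1642  0.2524] [[ 0.9126 -0.4087  0.0043]
 [-0.4088 -0.9126  0.004 ]
 [ 0.0023 -0.0054 -1.    ]] [3.0217 2.2649 0.8332] 0.04744261578460832 [-0.0625 -0.0059  0.0163 -0.0562 -0.0073 -0.249 ]
{'uv': [446.3, 44.3], 'confidence': 0.97} [ 0.502  -0.3919  0.096 ]
{'uv': [258.3, 131.3], 'confidence': 0.72} [ 0.5008 -0.1931  0.096 ]
```

View pics/w1.png

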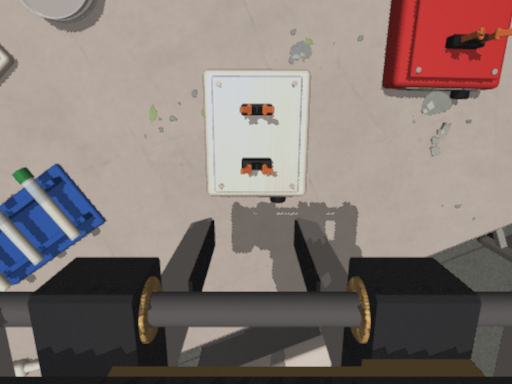

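The wrist view shows the white mixer in the centre with jaw pairs at (257,110) and (257,168). The red mixer, at top right, is not meant. I'll take a settled picture and enlarge it.

```bash
python3 - <<'E'
from h import *
p=env.snapshot('wrist'); save(p,'w2'); np.save('w2.npy',p,allow_pickle=True); s=env.sense(); print(s['ee_pos'],s['tcp_rot'],s['force'],s['dq'])
i=cv2.imread('pics/w2.png'); cv2.imwrite('pics/w2c.png',cv2.resize(i[60:205,195:320],None,fx=4,fy=4,interpolation=cv2.INTER_CUBIC))
hsv=cv2.cvtColor(i,cv2.COLOR_BGR2HSV); m=cv2.inRange(hsv,(3,150,80),(20,255,255))[60:205,195:320]
n,l,st,c=cv2.connectedComponentsWithStats(m)
for k in range(1,n):
  if st[k][4]>5: print(st[k]+[195,60,0,0,0],c[k]+[195,60],at(p,c[k]+[195,60],.110))
E
```

```text
[ 0.4584 -0.1683  0.2518] [[ 0.915  -0.4034  0.0007]
 [-0.4034 -0.915  -0.0005]
 [ 0.0008  0.0002 -1.    ]] [ 0.0955 -0.342  -0.0239] [-0.0411  0.0024  0.0117 -0.0215 -0.0013 -0.0168]
[244 105  11  10  88] [249.6818 109.5   ] [ 0.5256 -0.1918  0.11  ]
[265 105  12  11  93] [269.7527 109.8817] [ 0.5174 -0.2094  0.11  ]
[244 164  10  11  72] [248.9722 169.25  ] [ 0.4724 -0.1673  0.11  ]
[264 164  11  11  77] [268.4805 169.5584] [ 0.4641 -0.1852  0.11  ]
```

View pics/w2c.png

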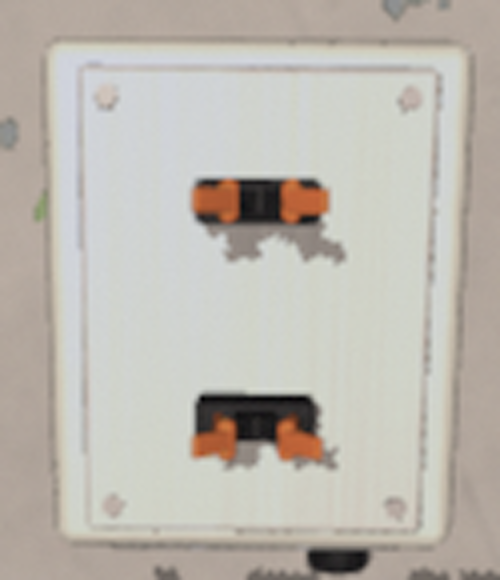

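```bash
python3 - <<'E'
from h import *
p=np.load('w2.npy',allow_pickle=True).item()
for z in (.1,.104,.108):
  a=[at(p,u,z) for u in [(249.7,109.5),(269.75,109.9),(249,169.25),(268.5,169.55)]]
  A=(a[0]+a[1])/2;B=(a[2]+a[3])/2;d=A-B; print(z,(A+B)/2,np.linalg.norm(d),np.degrees(np.arctan2(d[1],d[0])))
print('rest view'); plan([.455,.208,.25],10.4,10)
E
```

```text
0.1 [ 0.494  -0.1882  0.1   ] 0.060421919112268824 -24.548058104301713
0.104 [ 0.4944 -0.1883  0.104 ] 0.059692674908627244 -24.54805810430171
0.108 [ 0.4947 -0.1884  0.108 ] 0.05896343070498569 -24.548058104301756
rest view
shift [-1.55 -3.43  0.02] turn [ 0.   -0.   -0.06]
shift [-1.34 -3.52  0.02] turn [ 0.   -0.   -0.06]
shift [-1.13 -3.59  0.02] turn [ 0.   -0.   -0.06]
shift [-0.91 -3.65  0.02] turn [ 0.   -0.   -0.06]
shift [-0.69 -3.7   0.02] turn [ 0.   -0.   -0.06]
shift [-0.47 -3.73  0.02] turn [ 0.   -0.   -0.06]
shift [-0.25 -3.75  0.02] turn [ 0.   -0.   -0.06]
shift [-0.03 -3.76  0.02] turn [ 0.   -0.   -0.06]
shift [ 0.2  -3.76  0.02] turn [ 0.   -0.   -0.06]
shift [ 0.42 -3.74  0.02] turn [ 0.   -0.   -0.06]
```

The seat is at about (0.494, -0.188) with a line at -24.5°. This agrees with the top camera, which gave (0.4945, -0.187) at -24.2°, and the pair spacing is 60 mm as specified. Next I go over the rest.

```bash
python3 -m inch '[[[-1.55,-3.45,0],[0,0,-0.06],0],[[-1.35,-3.5,0],[0,0,-0.06],0],[[-1.15,-3.6,0],[0,0,-0.06],0],[[-0.9,-3.65,0],[0,0,-0.06],0],[[-0.7,-3.7,0],[0,0,-0.06],0]]'
python3 -m inch '[[[-0.45,-3.75,0],[0,0,-0.06],0],[[-0.25,-3.75,0],[0,0,-0.06],0],[[0,-3.75,0],[0,0,-0.06],0],[[0.2,-3.75,0],[0,0,-0.06],0],[[0.4,-3.75,0],[0,0,-0.06],0]]'
python3 -m inch '[[[0,0,0],[0,0,0],0],[[0,0,0],[0,0,0],0],[[0,0,0],[0,0,0],0],[[0,0,0],[0,0,0],0],[[0,0,0],[0,0,0],0]]'
python3 - <<'E'
from h import *
p=env.snapshot('wrist'); save(p,'w3'); np.save('w3.npy',p,allow_pickle=True); s=env.sense(); print(s['ee_pos'],s['tcp_rot'],s['force'],s['dq'])
for t in ['orange_tube','blue_tube','green_tube']:
  for r in env.spot_in(p,t): print(t,r,at(p,r['uv'],.04))
E
```

```text
clock: 2.62
ee_pos: [0.4562, 0.0187, 0.2514]
tcp_rot: [[0.993, -0.118, -0.0], [-0.118, -0.993, -0.001], [0.0, 0.001, -1.0]]
force: [1.2, -0.5, -0.1]
gripper_width: 0.0469
clock: 3.25
ee_pos: [0.4556, 0.2068, 0.2513]
tcp_rot: [[0.983, 0.181, 0.0], [0.181, -0.983, -0.001], [0.0, 0.001, -1.0]]
force: [-0.5, 0.2, -0.3]
gripper_width: 0.0471
clock: 3.88
ee_pos: [0.4555, 0.2064, 0.2515]
tcp_rot: [[0.984, 0.179, 0.0], [0.179, -0.984, -0.0], [0.0, 0.0, -1.0]]
force: [1.0, 0.5, 0.5]
gripper_width: 0.0475
[0.4554 0.2065 0.2515] [[ 0.9838  0.1791  0.0002]
 [ 0.1791 -0.9838 -0.0001]
 [ 0.0002  0.0002 -1.    ]] [-0.1495 -0.1355  0.1743] [ 0.0051 -0.0003 -0.0028 -0.0017 -0.0007  0.0012]
orange_tube {'uv': [258.5, 130.0], 'confidence': 0.91} [0.5022 0.2091 0.04  ]
blue_tube {'uv': [308.8, 130.7], 'confidence': 0.81} [0.5121 0.1498 0.04  ]
green_tube {'uv': [361.9, 129.4], 'confidence': 0.91} [0.5249 0.0878 0.04  ]
```

View pics/w3.png

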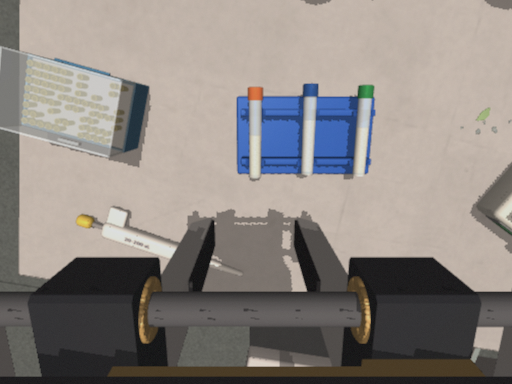

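Orange-capped tube: cap at (255,93), foot at (255,178), leftmost groove. Blue is at (310,130) and green at (363,130). I'll measure the axis on an enlarged crop.

```bash
python3 - <<'E'
from h import *
i=cv2.imread('pics/w3.png'); c=cv2.resize(i[75:190,225:385],None,fx=5,fy=5,interpolation=cv2.INTER_CUBIC); cv2.imwrite('pics/w3c.png',c)
p=np.load('w3.npy',allow_pickle=True).item()
hsv=cv2.cvtColor(i,cv2.COLOR_BGR2HSV)
# tube = not blue, within rest rows
for lo,hi in ((242,270),(297,322),(350,378)):
  out=[]
  for r in range(104,172,6):
    row=hsv[r,lo:hi]; ok=~((row[:,0]>95)&(row[:,0]<130)&(row[:,1]>120)); k=np.where(ok)[0]
    out.append((r,k.min()+lo,k.max()+lo))
  print(out)
E
```

```text
[(104, np.int64(248), np.int64(261)), (110, np.int64(249), np.int64(261)), (116, np.int64(249), np.int64(261)), (122, np.int64(249), np.int64(261)), (128, np.int64(249), np.int64(261)), (134, np.int64(249), np.int64(261)), (140, np.int64(249), np.int64(261)), (146, np.int64(249), np.int64(261)), (152, np.int64(249), np.int64(261)), (158, np.int64(249), np.int64(261)), (164, np.int64(249), np.int64(260)), (170, np.int64(249), np.int64(260))]
[(104, np.int64(303), np.int64(316)), (110, np.int64(303), np.int64(316)), (116, np.int64(303), np.int64(315)), (122, np.int64(302), np.int64(315)), (128, np.int64(302), np.int64(315)), (134, np.int64(302), np.int64(314)), (140, np.int64(302), np.int64(314)), (146, np.int64(302), np.int64(314)), (152, np.int64(301), np.int64(313)), (158, np.int64(301), np.int64(313)), (164, np.int64(301), np.int64(313)), (170, np.int64(301), np.int64(312))]
[(104, np.int64(357), np.int64(377)), (110, np.int64(357), np.int64(377)), (116, np.int64(357), np.int64(377)), (122, np.int64(356), np.int64(377)), (128, np.int64(356), np.int64(377)), (134, np.int64(355), np.int64(377)), (140, np.int64(355), np.int64(377)), (146, np.int64(354), np.int64(377)), (152, np.int64(354), np.int64(377)), (158, np.int64(353), np.int64(377)), (164, np.int64(353), np.int64(377)), (170, np.int64(352), np.int64(377))]
```

View pics/w3c.png

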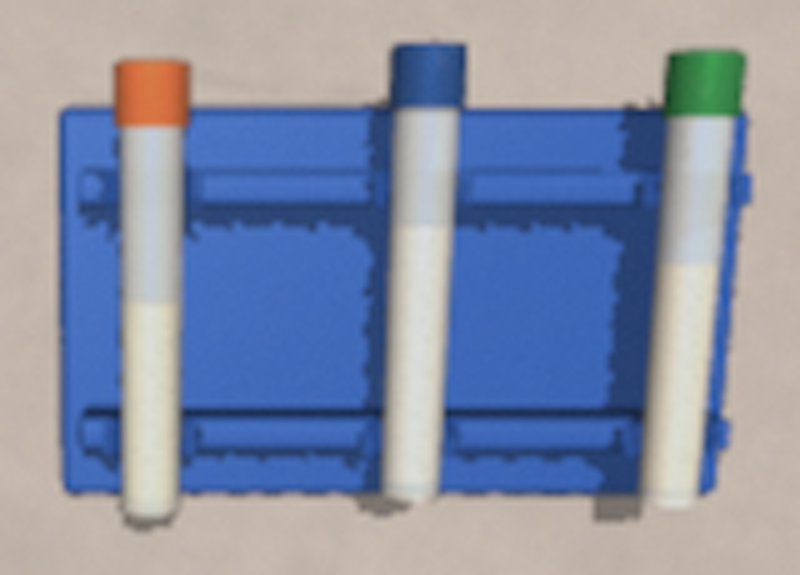

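```bash
python3 - <<'E'
from h import *
p=np.load('w3.npy',allow_pickle=True).item()
for n,a,b,e in (('o',(255.3,100),(255,178.3),(255.3,104)),('b',(310.2,96.5),(307,175.3),0),('g',(364.5,98),(358.5,176),0)):
  A=at(p,a,.042);B=at(p,b,.042);A[2]=B[2]=.04;d=A-B;L=np.linalg.norm(d);print(n,A,B,L,np.degrees(np.arctan2(d[1],d[0])),'mid46',B+d/L*.046,'mid',(A+B)/2)
E
```

```text
o [0.5354 0.2191 0.04  ] [0.4439 0.2028 0.04  ] 0.09294849668897094 10.10462463520149 mid46 [0.4892 0.2108 0.04  ] mid [0.4897 0.2109 0.04  ]
b [0.5506 0.1571 0.04  ] [0.459  0.1405 0.04  ] 0.09308199411968841 10.291676177055509 mid46 [0.5043 0.1487 0.04  ] mid [0.5048 0.1488 0.04  ]
g [0.5602 0.0948 0.04  ] [0.4695 0.078  0.04  ] 0.09228252205603091 10.485931382528904 mid46 [0.5147 0.0863 0.04  ] mid [0.5149 0.0864 0.04  ]
```

```bash
python3 - <<'E'
from h import *
plan([.4893,.211,.0812],10.2,5)
E
```

```text
shift [0.68 0.04 3.41] turn [ 0.    -0.     0.001]
shift [0.68 0.04 3.41] turn [ 0.    -0.     0.001]
shift [0.68 0.04 3.41] turn [ 0.    -0.     0.001]
shift [0.68 0.04 3.41] turn [ 0.    -0.     0.001]
shift [0.68 0.04 3.41] turn [ 0.    -0.     0.001]
```

```bash
python3 -m inch '[[[0.85,0.05,4.2],[0,0,0],0],[[0.85,0.05,4.2],[0,0,0],0],[[0.85,0.05,4.3],[0,0,0],0],[[0.85,0.05,4.3],[0,0,0],0],[[0,0,0],[0,0,0],0]]'
python3 - <<'E'
from h import *
p=env.snapshot('wrist'); save(p,'w4'); s=env.sense(); print(s['ee_pos'],s['force'])
plan([.4893,.211,.0212],10.2,3)
E
```

```text
clock: 4.7
ee_pos: [0.4869, 0.2104, 0.0787]
tcp_rot: [[0.984, 0.18, -0.007], [0.18, -0.984, -0.002], [-0.007, 0.001, -1.0]]
force: [-0.1, -1.2, 0.2]
gripper_width: 0.0474
[0.4884 0.2109 0.0807] [-0.3158  0.7471  1.0029]
shift [0.04 0.   1.98] turn [0.    0.001 0.001]
shift [0.03 0.   1.98] turn [0.    0.001 0.001]
shift [0.03 0.   1.98] turn [0.    0.001 0.001]
```

View pics/w4.png

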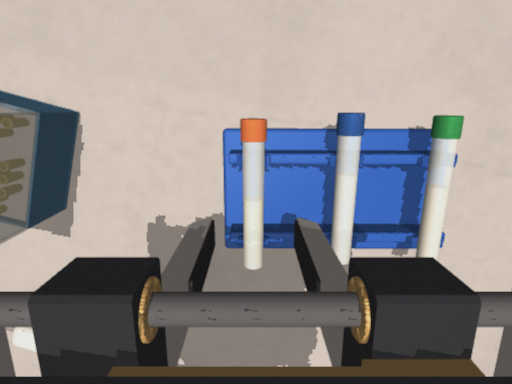

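The orange tube at (254,195) is centred between the fingers (columns 213 and 296), and the blue tube at column 345 is clear. I'll descend and close.

```bash
python3 -m inch '[[[0,0,2],[0,0,0],0],[[0,0,2],[0,0,0],0],[[0,0,2],[0,0,0],0],[[0,0,0],[0,0,0],0],[[0,0,0],[0,0,0],0]]' 50
python3 -m inch '[[[0,0,0],[0,0,0],1],[[0,0,0],[0,0,0],1],[[0,0,0],[0,0,0],1],[[0,0,0],[0,0,0],1],[[0,0,0],[0,0,0],1]]' 50
python3 - <<'E'
from h import *
p=env.snapshot('wrist'); save(p,'w5'); s=env.sense(); print(s['ee_pos'],s['force'],s['gripper_width'])
E
```

```text
clock: 5.38
ee_pos: [0.4906, 0.2116, 0.0234]
tcp_rot: [[0.984, 0.18, 0.003], [0.18, -0.984, 0.001], [0.003, -0.0, -1.0]]
force: [0.3, 0.3, 1.1]
gripper_width: 0.0467
clock: 6.0
ee_pos: [0.4892, 0.2114, 0.0216]
tcp_rot: [[0.984, 0.18, 0.0], [0.18, -0.984, 0.001], [0.0, -0.0, -1.0]]
force: [-0.5, 1.3, 1.9]
gripper_width: 0.0136
[0.4891 0.2115 0.0215] [-0.1382  1.117   1.6269] 0.013424128711368513
```

View pics/w5.png

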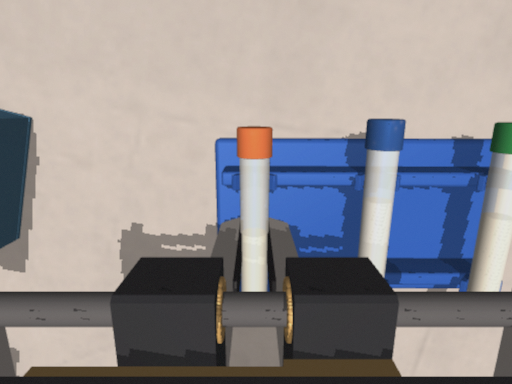

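The tube is gripped: opening is 13.4 mm, the tube is between the pads at (255,220), and the others are undisturbed. Now I lift.

```bash
python3 -m inch '[[[0,0,-2],[0,0,0],1],[[0,0,-4.5],[0,0,0],1],[[0,0,-4.5],[0,0,0],1],[[0,0,-4],[0,0,0],1],[[0,0,0],[0,0,0],1]]'
python3 - <<'E'
from h import *
s=env.sense();print(s['gripper_width'],s['force'])
plan([.494,-.188,.16],-24.5,10)
E
```

```text
clock: 6.68
ee_pos: [0.4914, 0.2115, 0.1746]
tcp_rot: [[0.984, 0.18, 0.007], [0.18, -0.984, 0.001], [0.007, 0.0, -1.0]]
force: [0.5, 0.1, -0.5]
gripper_width: 0.0133
0.013253950995268523 [ 0.539   0.0563 -0.5421]
shift [-0.69  3.93  0.14] turn [-0.    -0.001  0.061]
shift [-0.45  3.97  0.14] turn [-0.    -0.001  0.061]
shift [-0.21  3.99  0.14] turn [-0.    -0.001  0.061]
shift [0.03 3.99 0.14] turn [-0.    -0.001  0.061]
shift [0.27 3.99 0.15] turn [-0.    -0.001  0.061]
shift [0.52 3.96 0.15] turn [-0.    -0.001  0.061]
shift [0.76 3.92 0.15] turn [-0.    -0.001  0.061]
shift [0.99 3.87 0.15] turn [-0.    -0.001  0.061]
shift [1.23 3.8  0.15] turn [-0.    -0.001  0.061]
shift [1.46 3.72 0.15] turn [-0.    -0.001  0.061]
```

```bash
python3 -m inch '[[[-0.7,3.95,0],[0,0,0.061],1],[[-0.45,3.95,0],[0,0,0.061],1],[[-0.2,4,0],[0,0,0.061],1],[[0.05,4,0],[0,0,0.061],1],[[0.25,4,0],[0,0,0.061],1]]'
python3 -m inch '[[[0.5,3.95,0],[0,0,0.061],1],[[0.75,3.9,0],[0,0,0.061],1],[[1.0,3.85,0],[0,0,0.061],1],[[1.25,3.8,0],[0,0,0.061],1],[[1.45,3.7,0],[0,0,0.061],1]]'
python3 -m inch '[[[0,0,0],[0,0,0],1],[[0,0,0],[0,0,0],1],[[0,0,0],[0,0,0],1],[[0,0,0],[0,0,0],1],[[0,0,0],[0,0,0],1]]'
python3 - <<'E'
from h import *
p=env.snapshot('wrist'); save(p,'w6');np.save('w6.npy',p,allow_pickle=True)
q=env.snapshot('scene'); save(q,'s6'); s=env.sense(); print(s['ee_pos'],s['force'],s['gripper_width'])
plan([.494,-.188,.14],-24.5,1)
i=cv2.imread('pics/s6.png'); cv2.imwrite('pics/s6c.png',cv2.resize(i[150:240,200:300],None,fx=6,fy=6,interpolation=cv2.INTER_CUBIC))
E
```

```text
clock: 7.3
ee_pos: [0.4892, 0.0097, 0.1698]
tcp_rot: [[0.992, -0.126, -0.003], [-0.126, -0.992, -0.0], [-0.003, 0.001, -1.0]]
force: [0.4, -0.1, -0.1]
gripper_width: 0.0133
clock: 7.92
ee_pos: [0.4904, -0.189, 0.1697]
tcp_rot: [[0.908, -0.418, -0.003], [-0.418, -0.908, 0.001], [-0.003, 0.0, -1.0]]
force: [0.7, -1.3, -0.8]
gripper_width: 0.0135
clock: 8.55
ee_pos: [0.4916, -0.1873, 0.1716]
tcp_rot: [[0.91, -0.415, 0.0], [-0.415, -0.91, -0.0], [0.0, 0.0, -1.0]]
force: [0.2, -0.6, -0.6]
gripper_width: 0.0138
[ 0.4917 -0.1876  0.1716] [ 0.081   0.8445 -0.0486] 0.013463051262231802
shift [ 0.23 -0.06  3.16] turn [ 0.    -0.    -0.001]
```

View pics/w6.png

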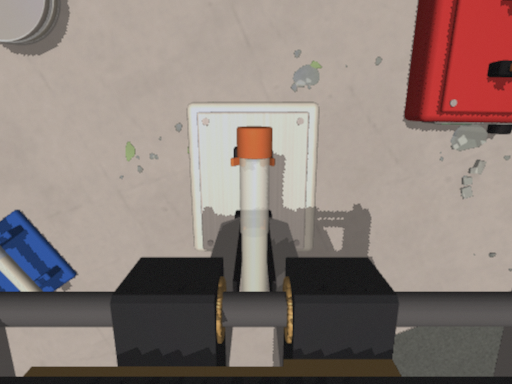

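View pics/s6c.png

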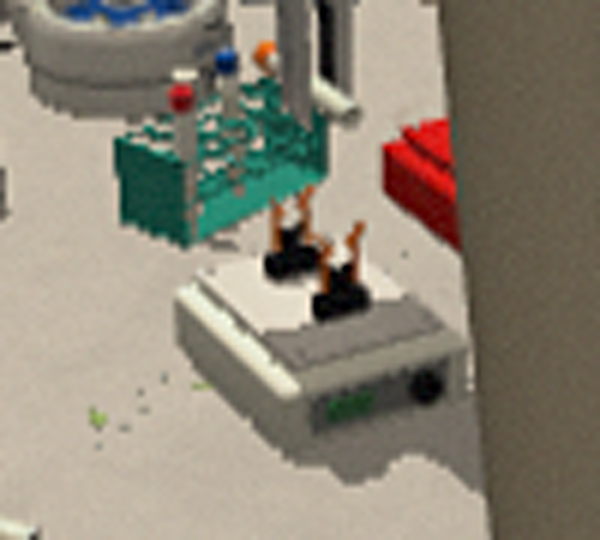

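In the wrist view the far jaw tips are at columns 234 and 271 (mean 252.5) and the tube axis is at 254.5. So it needs about 1 mm to the left and 2 mm forward. I'll descend to just above the jaws.

```bash
python3 -m inch '[[[0.23,-0.1,0],[0,0,0],1],[[0,0,2.4],[0,0,0],1],[[0,0,2.4],[0,0,0],1],[[0,0,2],[0,0,0],1],[[0,0,0],[0,0,0],1]]' 60
python3 - <<'E'
from h import *
p=env.snapshot('wrist'); save(p,'w7')
q=env.snapshot('scene'); save(q,'s7'); s=env.sense(); print(s['ee_pos'],s['force'],s['gripper_width'])
i=cv2.imread('pics/s7.png'); a=cv2.resize(i[165:225,230:290],None,fx=6,fy=6,interpolation=cv2.INTER_CUBIC)
j=cv2.imread('pics/w7.png'); b=cv2.resize(j[80:260,180:330],(300,360)); cv2.imwrite('pics/c7.png',np.hstack([a,b]))
print(s['tcp_rot'])
E
```

```text
clock: 9.28
ee_pos: [0.4931, -0.1875, 0.1022]
tcp_rot: [[0.909, -0.416, -0.003], [-0.416, -0.909, 0.002], [-0.003, -0.0, -1.0]]
force: [0.6, 0.1, -0.1]
gripper_width: 0.0128
[ 0.4946 -0.1882  0.1039] [ 0.3849  0.3846 -0.0045] 0.012995937812475114
[[ 0.9093 -0.4161  0.0006]
 [-0.4161 -0.9093 -0.0004]
 [ 0.0007  0.0001 -1.    ]]
```

View pics/c7.png

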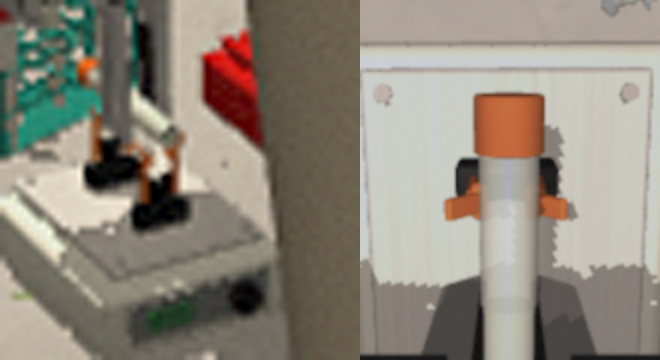

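The tube (column 508) is centred over the jaws (445 to 568, mean 506), so it's aligned. Now I descend in small steps and watch the force.

```bash
python3 -m inch '[[[0,0,0.5],[0,0,0],1],[[0,0,0.5],[0,0,0],1],[[0,0,0.2],[0,0,0],1],[[0,0,0],[0,0,0],1],[[0,0,0],[0,0,0],1]]'
python3 -m inch '[[[0,0,0.1],[0,0,0],1],[[0,0,0.1],[0,0,0],1],[[0,0,0.1],[0,0,0],1],[[0,0,0],[0,0,0],1],[[0,0,0],[0,0,0],1]]'
```

```text
clock: 10.0
ee_pos: [0.4941, -0.188, 0.0916]
tcp_rot: [[0.909, -0.416, 0.0], [-0.416, -0.909, -0.0], [0.0, 0.0, -1.0]]
force: [0.5, 0.4, -0.5]
gripper_width: 0.0133
clock: 10.62
ee_pos: [0.4948, -0.1878, 0.0894]
tcp_rot: [[0.909, -0.416, 0.002], [-0.416, -0.909, -0.0], [0.002, -0.001, -1.0]]
force: [0.0, 1.7, 5.6]
gripper_width: 0.0129
```

```bash
python3 -m inch '[[[0,0,0.1],[0,0,0],1],[[0,0,0.1],[0,0,0],1],[[0,0,0],[0,0,0],1],[[0,0,0],[0,0,0],1],[[0,0,0],[0,0,0],1]]'
python3 -m inch '[[[0,0,0.1],[0,0,0],1],[[0,0,0.1],[0,0,0],1],[[0,0,0],[0,0,0],1],[[0,0,0],[0,0,0],1],[[0,0,0],[0,0,0],1]]'
```

```text
clock: 11.25
ee_pos: [0.495, -0.1878, 0.0883]
tcp_rot: [[0.909, -0.416, 0.002], [-0.416, -0.909, -0.0], [0.002, -0.001, -1.0]]
force: [-0.9, 3.4, 11.4]
gripper_width: 0.0135
clock: 11.88
ee_pos: [0.4952, -0.188, 0.0859]
tcp_rot: [[0.909, -0.416, 0.003], [-0.416, -0.909, -0.001], [0.003, -0.001, -1.0]]
force: [-0.9, 3.2, 8.8]
gripper_width: 0.0133
```

```bash
python3 -m inch '[[[0,0,0.1],[0,0,0],1],[[0,0,0.1],[0,0,0],1],[[0,0,0],[0,0,0],1],[[0,0,0],[0,0,0],1],[[0,0,0],[0,0,0],1]]'
python3 -m inch '[[[0,0,0.1],[0,0,0],1],[[0,0,0.1],[0,0,0],1],[[0,0,0],[0,0,0],1],[[0,0,0],[0,0,0],1],[[0,0,0],[0,0,0],1]]'
```

```text
clock: 12.5
ee_pos: [0.4954, -0.188, 0.0839]
tcp_rot: [[0.909, -0.416, 0.003], [-0.416, -0.909, -0.001], [0.003, -0.001, -1.0]]
force: [-0.5, 2.2, 7.6]
gripper_width: 0.0134
clock: 13.12
ee_pos: [0.4929, -0.187, 0.0795]
tcp_rot: [[0.909, -0.416, -0.003], [-0.416, -0.909, 0.002], [-0.003, -0.001, -1.0]]
force: [0.1, 3.5, -7.3]
gripper_width: 0.0133
```

Snap: the force has reversed to a downward pull. I'll follow it down to the saddle.

```bash
python3 -m inch '[[[0,0,0.1],[0,0,0],1],[[0,0,0.1],[0,0,0],1],[[0,0,0],[0,0,0],1],[[0,0,0],[0,0,0],1],[[0,0,0],[0,0,0],1]]'
python3 -m inch '[[[0,0,0.1],[0,0,0],1],[[0,0,0],[0,0,0],1],[[0,0,0],[0,0,0],1],[[0,0,0],[0,0,0],1],[[0,0,0],[0,0,0],1]]'
```

```text
clock: 13.75
ee_pos: [0.494, -0.1879, 0.0785]
tcp_rot: [[0.909, -0.416, -0.0], [-0.416, -0.909, 0.0], [-0.0, -0.0, -1.0]]
force: [-0.1, 4.1, -2.5]
gripper_width: 0.013
clock: 14.38
ee_pos: [0.4945, -0.1883, 0.0778]
tcp_rot: [[0.909, -0.416, 0.001], [-0.416, -0.909, -0.001], [0.001, 0.0, -1.0]]
force: [0.4, 3.1, 1.3]
gripper_width: 0.0137
```

```bash
python3 -m inch '[[[0,0,0.1],[0,0,0],1],[[0,0,0],[0,0,0],1],[[0,0,0],[0,0,0],1],[[0,0,0],[0,0,0],1],[[0,0,0],[0,0,0],1]]'
```

```text
clock: 15.0
ee_pos: [0.4946, -0.1883, 0.0777]
tcp_rot: [[0.909, -0.416, 0.001], [-0.416, -0.909, -0.001], [0.002, 0.0, -1.0]]
force: [-1.0, 3.9, 8.0]
gripper_width: 0.0131
```

```bash
python3 -m inch '[[[0,0,0.1],[0,0,0],1],[[0,0,0],[0,0,0],1],[[0,0,0],[0,0,0],1],[[0,0,0],[0,0,0],1],[[0,0,0],[0,0,0],1]]'
```

```text
clock: 15.62
ee_pos: [0.4946, -0.1883, 0.0776]
tcp_rot: [[0.909, -0.416, 0.002], [-0.416, -0.909, -0.001], [0.002, 0.0, -1.0]]
force: [-2.8, 4.7, 13.5]
gripper_width: 0.0133
```

Hard stop: z stays at 0.0777 while the force rises, so the tube is home. I'll ease off, release and withdraw upward.

```bash
python3 -m inch '[[[0,0,-0.2],[0,0,0],1],[[0,0,0],[0,0,0],0.3],[[0,0,0],[0,0,0],0.1],[[0,0,0],[0,0,0],0],[[0,0,0],[0,0,0],0]]'
python3 - <<'E'
from h import *
s=env.sense();print(s['force'],s['gripper_width'],s['ee_pos'])
p=env.snapshot('wrist'); save(p,'w8')
E
```

```text
clock: 16.25
ee_pos: [0.4941, -0.1883, 0.0773]
tcp_rot: [[0.909, -0.416, -0.0], [-0.416, -0.909, -0.0], [0.0, 0.0, -1.0]]
force: [-0.6, 0.5, -0.3]
gripper_width: 0.0462
[-0.6491  0.4848 -0.256 ] 0.046205277519516176 [ 0.4941 -0.1883  0.0773]
```

View pics/w8.png

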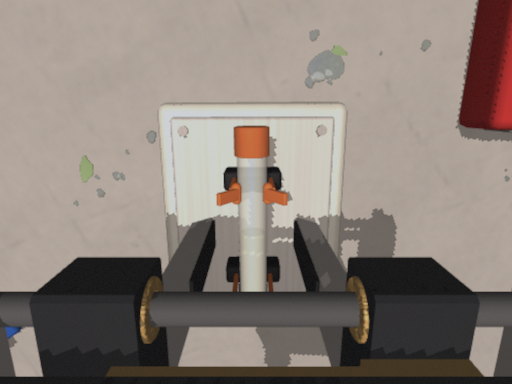

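The fingers are open and clear. The tube sits between both jaw pairs at (252,190) and (253,275). I'll withdraw upward and check.

```bash
python3 -m inch '[[[0,0,-1],[0,0,0],0],[[0,0,-3],[0,0,0],0],[[0,0,-5],[0,0,0],0],[[0,0,-5],[0,0,0],0],[[0,0,-3],[0,0,0],0]]'
python3 -m inch '[[[-2,0,0],[0,0,0],0],[[-2,0,0],[0,0,0],0],[[0,0,0],[0,0,0],0],[[0,0,0],[0,0,0],0],[[0,0,0],[0,0,0],0]]'
python3 - <<'E'
from h import *
s=env.sense();print(s['force'],s['gripper_width'],s['ee_pos'],s['clock'])
p=env.snapshot('wrist'); save(p,'w9');np.save('w9.npy',p,allow_pickle=True)
q=env.snapshot('scene'); save(q,'s9')
t=env.snapshot('top'); 
for n in ['orange_tube','blue_tube','green_tube']: print(n,[(r['uv'],r['confidence']) for r in env.spot_in(q,n)],[(r['uv'],r['confidence']) for r in env.spot_in(p,n)])
i=cv2.imread('pics/s9.png'); a=cv2.resize(i[160:280,140:290],(450,360),interpolation=cv2.INTER_CUBIC)
j=cv2.imread('pics/w9.png'); b=cv2.resize(j[70:230,190:330],(315,360),interpolation=cv2.INTER_CUBIC); cv2.imwrite('pics/c9.png',np.hstack([a,b]))
E
```

```text
clock: 16.92
ee_pos: [0.4949, -0.1884, 0.2512]
tcp_rot: [[0.909, -0.416, 0.004], [-0.416, -0.909, -0.003], [0.005, 0.001, -1.0]]
force: [-0.3, -0.1, -0.9]
gripper_width: 0.0468
clock: 17.55
ee_pos: [0.4584, -0.1717, 0.2474]
tcp_rot: [[0.909, -0.416, 0.0], [-0.416, -0.909, -0.0], [0.0, 0.0, -1.0]]
force: [0.0, -0.2, 0.6]
gripper_width: 0.0467
[ 0.0413 -0.2113  0.6319] 0.04674675741955758 [ 0.4584 -0.1717  0.2474] 17.55
orange_tube [] [([254.8, 127.7], 0.57)]
blue_tube [([173.1, 246.6], 0.56)] [([17.0, 248.5], 0.77)]
green_tube [([193.2, 235.4], 0.63)] [([44.5, 205.5], 0.67)]
```

View pics/c9.png

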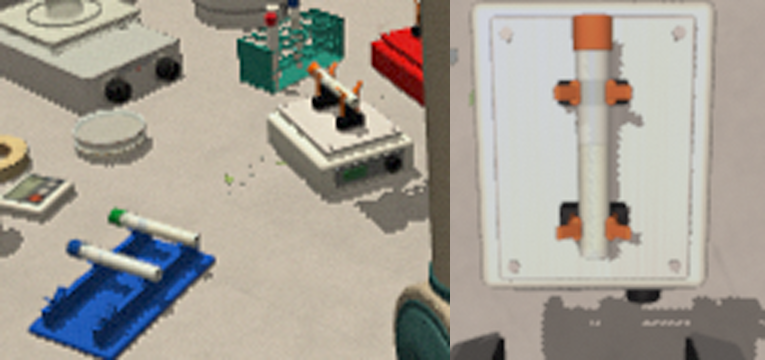

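```bash
python3 - <<'E'
from h import *
p=np.load('w9.npy',allow_pickle=True).item()
u=lambda x,y:(190+(x-450)/2.25,70+y/2.25)
A=at(p,u(593,47),.098);B=at(p,u(594,258),.098);C=at(p,u(593,93),.104);D=at(p,u(593.5,230),.104)
d=(A-B);L=np.linalg.norm(d);m=B+d/L*.046;c=(C+D)/2
e=(C-D);e/=np.linalg.norm(e);print(L,np.linalg.norm(C-D),m,c,'lengthwise',(m-c)@e,'lat',np.cross(e,m-c)[2],np.degrees(np.arccos(e@d/L)))
env.finish_job()
E
```

```text
0.09396231525431376 0.06021258468371945 [ 0.4947 -0.189   0.098 ] [ 0.4934 -0.1882  0.104 ] lengthwise 0.0015031505288460683 lat -0.00012222779538952728 0.06852067666819146
the job is handed in; nothing more can be done
```

The orange-capped tube is snapped home in the orange clip on the white mixer and released. I handed the job in about 18 s into the 40 s allowed.

- **Press:** I gripped the tube across mid-body and pressed it in steps of 1–2 mm. The highest force read was about 11 N before the snap, and the force then reversed. On the saddle, height held at about 77.7 mm TCP while the force rose to 13.5 N, well under 45 N. I stopped there, eased off and let go. Force readings came only at the end of each call, so brief peaks in between were not seen.
- **Final picture check:** the tube lies about 1.5 mm off lengthwise, about 0.1 mm off sideways and under 1° off the clip's line. I did not measure seat height from the pictures. It rests on the hard stop, where the height agreed with the expected 77.2 mm within about 0.5 mm.
- **Other tubes:** the blue and green tubes are still on the rest. Detector positions moved 1–4 pixels between the first and last scene pictures, which I put down to detector scatter since neither tube was touched. I did not turn that into millimetres.
- **Disagreement:** the detector missed the orange tube in the last scene view, but found it in the wrist view, and it shows in the clip in both pictures.

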